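# Seat a pendant's stone with the hand press

### The job

One of the two hand presses holds a pendant whose stone still stands proud of its frame. Push that press's knob all the way down to its stop and keep it there for about a second, so that the stone is seated in its frame, then let the knob spring fully back up. Do not press the other, empty press.

Things in the scene. Friction and masses are not known exactly. Their poses are not given: they have to be found in the camera images.
- press_knob (a point): Centre of the flat top (36 mm across) of the dark wooden palm knob (round, 44 mm across, 23 mm high) of the hand press that holds the pendant; 200 mm above the table when up, 170 mm at the stop, moving straight down. Both presses are alike and bolted down, one to the left, one to the right, either way round: grey base 100 x 150 mm, column, arm whose top is 145 mm up.
- press_ram (a joint): Stroke of that press's sprung vertical ram under the knob, in m: 0 = fully up, 0.030 = down against its stop. The spring returns it: about 3 N to start, 11 N at the stop, and about 15 N in all while also pushing the stone in (from about 20 mm down).
- stone (a joint): How far the purple domed stone (36 mm across) is pushed into the pendant, a brass disc 56 mm across and 12 mm thick on the round steel anvil under the ram. In m: 0 to 0.002 at the start (8 to 10 mm to go), 0.010 = fully seated. Friction holds it where it is left; a full stroke of the ram seats it.
- spare_knob (a point): Centre of the flat top of the knob of the other, empty press (same sizes, bare anvil under its ram), 200 mm above the table. Not to be pressed.
There are look-alikes about, which are no part of the job. Leave any blue, green or pink look-alike of the part that bears press_knob alone.

How it is judged (in metres and radians):
On the way:
1. the loaded press is pushed down to its stop (at least 27 of 30 mm) and kept there for half a second (value of joint press_ram above 0.027 m), for 0.5 s.
At the end, for the whole second after the job is handed in: The loaded press's knob is back up (within 3 mm of the top of its stroke), the stone is seated (at least 7 of 10 mm in) and the empty press's knob is up (within 5 mm) (value of joint press_ram below 0.003 m and value of joint stone above 0.007 m and distance of spare_knob from where it was at the start of the episode below 0.005 m); the robot touches nothing.
It fails at once if the empty press is pressed (its knob pushed down more than 8 mm) (distance of spare_knob from where it was at the start of the episode above 0.008 m).
It also fails if it takes over 32 s, if anything falls off the work surface, if the arm or the gripper's body presses on something with over 40 N, if the wrist force passes 120 N, or if a joint passes its speed limit or range.

### The arm

A 6-joint arm with a two-finger parallel gripper is mounted at the origin on the work surface. World frame = base frame: x ahead of the robot, y to its left, z up, the work surface at z = 0. Lengths are in m, angles in degrees, forces in N, time in s.
With the tool pointing down it reaches from about 0.4 to 0.825 m from the base axis. Payload 7 kg.
Tool frame: the origin (TCP) lies midway between the tips of the shut fingers; the grasp point (between the pads) lies 19 mm behind it; x points along the fingers, z is the direction in which the jaws open and shut, and the axes are right-handed (so a half turn about x gives the same grasp; the last joint's range is limited). The gripper opens to 88 mm and grips with 3 to 60 N. Pads are 19 mm wide; open, the fingers measure 130 mm over their backs; the gripper's body (78 mm by 193 mm) begins 47 mm behind the grasp point.
Start: joints at [-55.858, 20.546, 0.682, 0, -70.136, -16.507], TCP at [0.204, -0.643, 0.227] pointing down, gripper open.
Joint ranges: [-176.03, 176.03], [-82.01, 121.73], [-58.28, 71.71], [-173.87, 95.51], [-174.79, -0.11], [-173.66, 173.66]. Speed limits (degrees/s): [136.94, 136.94, 172.46, 180, 180, 180].

### API

Orientations are given as [roll, pitch, yaw] about the fixed x, y, z axes, in that order (R = Rz(yaw) Ry(pitch) Rx(roll)).
In Python, from plant import get_state, capture, close_job gives the robot as it stands.
- The arm moves only by the tool play_rows, never from a script. Its argument "series" is one flat list of numbers, 4 for each row, row after row: the shift along the tool's x, y, z in m, then the turn about the tool's x in rad. In form: [tx, ty, tz, spin, tx, ty, tz, spin, ...]. A call has exactly 5 rows; each row shifts and turns the commanded pose from where the row before left it, along the tool's axes as they then stand; what a row does not reach is not made up. A row lasts 1/12 s, in which the tool goes at most 41.7 mm and 7.16 degrees, less where a joint would pass 70% of its speed; a pose out of reach is approached as far as the arm can. A call is refused whole if a number of a shift passes 0.0417 or a number of a turn 0.125, either way. A call with a gripper value outside its range is refused whole. "jaw" is the opening in per cent of the stroke, from 0 (shut) to 100 (fully open), set as the call begins (left out, the last holds). The fingers move at their own pace and stop on an object; "squeeze" is the grip in N (left out, the last holds). Time passes only in rows, so rows that do not move let the fingers close, or fill a call up. It gives the time, the measured TCP pose, the force and the opening at its end, in the units of the state.
- get_state(): the state, without advancing time (a new reading comes with each control period).
- capture(name): name is "scene" or "top" or "wrist"; returns a dict with "img" (480x640x3 uint8, blue, green, red), "K" (3x3 intrinsics, pixels), "world_from_camera" (4x4, takes a point from camera to world coordinates). Camera axes: x right, y down, z forward; pixel columns grow to the right and rows downward; lengths in m; the calibration is good to about 2 mm. A picture is of the moment at which its call begins. There is no depth.
- close_job(): hands the job in, once; it reports no verdict.
The state is a dict: "time_s": time; "joints": joint angles; "qd": joint speeds; "joint_torque": joint torques, N m; "tcp_pos": TCP position; "eef_rot": TCP orientation; "contact_force": force on the tool from outside, world axes, zero at the start; "moment": the same for the moment, N m; "gripper_width": finger opening in m.
Only numpy, scipy, OpenCV 4.12 (cv2) and the standard library are available. Lean on these libraries where they do the work, as an engineer would, in place of code of your own. Each camera call takes 0.05 s, during which the arm holds its last target.

## Working session

There is one attempt and no reset: what is moved stays moved. The work goes in short steps, Python scripts to look and compute and a tool call to move; the robot and the scene stay as the last step left them, time stands still between calls to the robot, and variables do not carry over. Pictures are saved under pics/ and viewed, and the job is handed in when it is done.

Besides the shell and the picture viewer there is one more tool, called after "Emit:" as name(argument=value, ...) on one line, values as JSON. play_rows: Moves the arm, as the interface text tells. Its arguments: {"type":"object","properties":{"series":{"type":"array","items":{"type":"number"}},"jaw":{"type":"number"},"squeeze":{"type":"number"}},"required":["series"]}

```bash
mkdir -p pics
python3 - <<'E'
from plant import get_state, capture
import cv2,numpy as np
s=get_state(); print(s)
for n in ["scene","top"]:
    c=capture(n); cv2.imwrite(f"pics/{n}1.png",c["img"]); np.savez(f"{n}1.npz",**c); print(n,c["K"],c["world_from_camera"])
E
```

```text
{'time_s': 0.0, 'joints': array([-5.58571672e+01,  2.05931433e+01,  6.33439573e-01, -1.89314915e-02,
       -7.01328587e+01, -1.65075103e+01]), 'qd': array([-0.06152536, -0.00059429,  0.07772808,  0.02110891,  0.04160061,
       -0.01598229]), 'joint_torque': array([ 1.49039308e-03, -5.82712018e+01,  2.93055385e+01,  6.99716359e+00,
        6.83041246e-03, -1.23744012e-04]), 'tcp_pos': array([ 0.204333  , -0.6428362 ,  0.22560458]), 'eef_rot': array([  5.62574881,  89.90574176, 113.25462319]), 'contact_force': array([ 0.19989667,  0.55768287, -0.81499931]), 'moment': array([-0.03968393, -0.00989679, -0.01632579]), 'gripper_width': 0.08759652368157497}
scene [[608.62925973   0.         316.07730198]
 [  0.         608.62925973 237.46395772]
 [  0.           0.           1.        ]] [[ 0.83425356  0.33762528 -0.43592449  0.92998433]
 [ 0.55113225 -0.53435036  0.6408767  -0.56837791]
 [-0.01656023 -0.77490571 -0.63185987  0.74644954]
 [ 0.          0.          0.          1.        ]]
top [[448.16418903   0.         313.60889342]
 [  0.         448.16418903 234.57014156]
 [  0.           0.           1.        ]] [[ 9.84179234e-04 -9.91761428e-01  1.28094895e-01  4.01228666e-01]
 [-9.99450905e-01 -5.21801372e-03 -3.27209442e-02  5.16873178e-02]
 [ 3.31197713e-02 -1.27992355e-01 -9.91221992e-01  9.48332622e-01]
 [ 0.00000000e+00  0.00000000e+00  0.00000000e+00  1.00000000e+00]]
```

View pics/scene1.png

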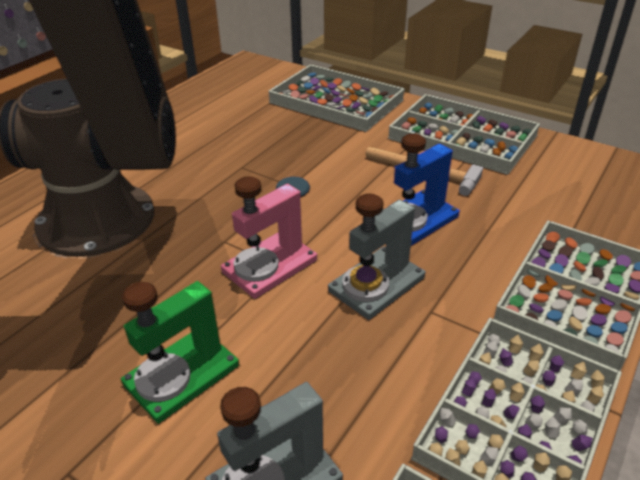

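View pics/top1.png

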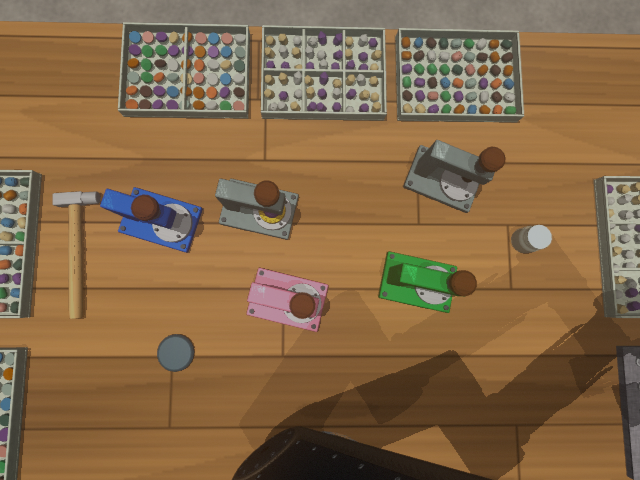

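Scene view: there are two grey presses. The one with its knob at (369,205) has a brass and purple pendant at (367,278), and the one at (240,403) seems empty. Blue (413,145), pink (248,190) and green (140,297) are look-alikes. In the top view, the grey knobs are at (266,193), with brass beside it, and (492,159). I'll confirm with crops and triangulate.

```bash
cat > h.py <<'E'
import cv2,numpy as np
def load(n):
    c=np.load(n); return c["img"],c["K"],c["world_from_camera"]
def ray(K,T,u,v):
    d=T[:3,:3]@np.linalg.inv(K)@np.array([u,v,1.]); return T[:3,3],d/np.linalg.norm(d)
def tri(r1,r2):
    A=np.stack([r1[1],-r2[1]],1); t=np.linalg.lstsq(A,r2[0]-r1[0],rcond=None)[0]
    p,q=r1[0]+t[0]*r1[1],r2[0]+t[1]*r2[1]; return (p+q)/2,np.linalg.norm(p-q)
def plane(r,z): return r[0]+(z-r[0][2])/r[1][2]*r[1]
def proj(K,T,P):
    c=np.linalg.inv(T)@np.append(P,1); p=K@c[:3]; return p[:2]/p[2]
def knob(img,u,v,r=24):
    h=cv2.cvtColor(img,cv2.COLOR_BGR2HSV)
    m=cv2.inRange(h,(0,90,25),(14,255,125))
    w=np.zeros_like(m); cv2.circle(w,(u,v),r,255,-1); m&=w
    m=cv2.morphologyEx(m,cv2.MORPH_OPEN,np.ones((3,3)))
    cs=max(cv2.findContours(m,0,2)[0],key=cv2.contourArea)
    return m,cs
E
python3 - <<'E'
from h import *
out=[]
R={}
for n,pts in (("scene1",[(369,205),(240,403)]),("top1",[(266,193),(492,159)])):
    img,K,T=load(n+".npz")
    for i,(u,v) in enumerate(pts):
        m,cs=knob(img,u,v); e=cv2.fitEllipse(cs); bb=cv2.boundingRect(cs)
        print(n,i,e,bb,cv2.contourArea(cs)); R[n,i]=(K,T,e,bb)
        o=img.copy(); cv2.drawContours(o,[cs],-1,(0,255,255),1)
        y0=max(0,min(v-30,480-130));x0=max(u-65,0)
        cr=np.hstack([a[y0:y0+130,x0:x0+130] for a in (img,o)])
        out.append(cv2.resize(cr,None,fx=1.5,fy=1.5,interpolation=2))
cv2.imwrite("pics/crop1.png",np.vstack([np.hstack(out[:2]),np.hstack(out[2:])]))
E
```

```text
scene1 0 ((368.14605712890625, 204.38534545898438), (22.89997100830078, 28.700946807861328), 92.46497344970703) (355, 194, 29, 23) 497.0
scene1 1 ((240.01394653320312, 406.1070556640625), (37.789546966552734, 41.910728454589844), 45.3317985534668) (220, 387, 41, 40) 1240.0
top1 0 ((266.521240234375, 192.92259216308594), (24.451513290405273, 25.511465072631836), 161.9344482421875) (254, 180, 26, 27) 487.5
top1 1 ((491.6801452636719, 158.8869171142578), (23.760257720947266, 26.170284271240234), 77.65740203857422) (479, 147, 26, 25) 481.0
```

View pics/crop1.png

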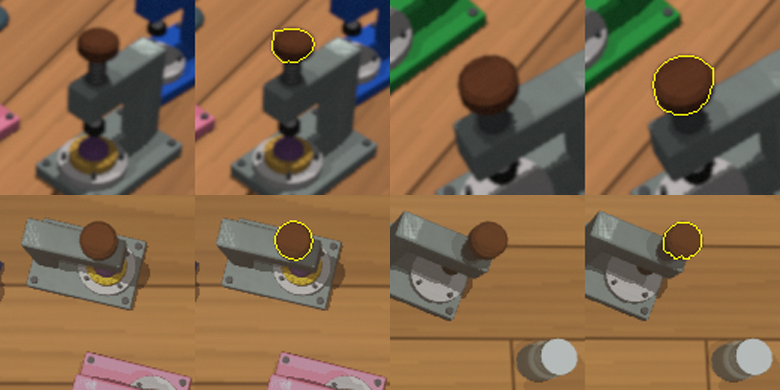

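The crop confirms it: the press with top (266,193) / scene (369,205) holds the brass pendant with a purple stone, and the other grey one has a bare anvil.

Run:
```python
from h import *
a=load("scene1.npz");b=load("top1.npz")
for (s,t) in [((368.8,206),(266.5,193.0)),((240,407),(492,159))]:
    rs=ray(a[1],a[2],*s); rt=ray(b[1],b[2],*t)
    print("tri",tri(rs,rt),"plane.19",plane(rs,.189),plane(rt,.192))
p=tri(ray(a[1],a[2],368.8,206),ray(b[1],b[2],266.5,193))[0]
for u,v in [(270,213)]: print("pendant",plane(ray(b[1],b[2],u,v),.06))
# arm direction
for u,v in [(222,181),(219,200),(218,206),(295,239),(300,210)]: print(u,v,plane(ray(b[1],b[2],u,v),.145),plane(ray(b[1],b[2],u,v),.015))
from plant import get_state
from scipy.spatial.transform import Rotation as R
s=get_state(); M=R.from_euler("xyz",s["eef_rot"],degrees=True).as_matrix(); print(M)
print("tool delta",M.T@(p-s["tcp_pos"]))
```

```text
tri (array([0.57104332, 0.107661  , 0.1870192 ]), np.float64(0.0014258038200621042)) plane.19 [0.57186262 0.1046597  0.189     ] [0.57051601 0.10772603 0.192     ]
tri (array([ 0.63594603, -0.28943893,  0.18905662]), np.float64(0.00010160298066430282)) plane.19 [ 0.63587638 -0.28944246  0.189     ] [ 0.635073   -0.28808167  0.192     ]
pendant [0.55918825 0.10991783 0.06      ]
222 181 [0.60268978 0.19245735 0.145     ] [0.63529139 0.21523758 0.015     ]
219 200 [0.56735785 0.19691103 0.145     ] [0.59424185 0.22041199 0.015     ]
218 206 [0.55628344 0.19840156 0.145     ] [0.58137531 0.22214372 0.015     ]
295 239 [0.49681021 0.05874143 0.145     ] [0.51227777 0.05988297 0.015     ]
300 210 [0.54998654 0.04998667 0.145     ] [0.57405941 0.04971146 0.015     ]
[[-6.14952214e-04 -9.53041894e-01 -3.02837862e-01]
 [ 1.45638083e-03 -3.02838452e-01  9.53040792e-01]
 [-9.99998750e-01  1.45027289e-04  1.57422312e-03]]
tool delta [ 0.03952084 -0.57679623  0.60413445]
```

Emit:
play_rows(series=[-0.02, 0, 0, 0, -0.02, -0.01, 0.01, 0, 0, -0.023, 0.024, 0, 0, -0.023, 0.024, 0, 0, -0.023, 0.024, 0], jaw=0, squeeze=20)

```text
time_s: 0.52
tcp_pos: [0.255, -0.54, 0.2661]
eef_rot: [-3.1, 90.0, 104.5]
contact_force: [0.6, 0.1, -0.2]
gripper_width: 0.0597
```

Emit:
play_rows(series=[0, -0.023, 0.024, 0, 0, -0.023, 0.024, 0, 0, -0.023, 0.024, 0, 0, -0.023, 0.024, 0, 0, -0.023, 0.024, 0])

```text
time_s: 0.93
tcp_pos: [0.3283, -0.3904, 0.2663]
eef_rot: [16.4, 90.0, 124.0]
contact_force: [1.2, -0.9, 0.6]
gripper_width: 0.0263
```

Emit:
play_rows(series=[0, -0.023, 0.024, 0, 0, -0.023, 0.024, 0, 0, -0.023, 0.024, 0, 0, -0.023, 0.024, 0, 0, -0.023, 0.024, 0])

```text
time_s: 1.35
tcp_pos: [0.4015, -0.2411, 0.2665]
eef_rot: [-5.7, 90.0, 101.9]
contact_force: [0.8, -0.5, 0.1]
gripper_width: 0.0005
```

Emit:
play_rows(series=[0, -0.023, 0.024, 0, 0, -0.023, 0.024, 0, 0, -0.023, 0.024, 0, 0, -0.023, 0.024, 0, 0, -0.023, 0.024, 0])

```text
time_s: 1.77
tcp_pos: [0.4748, -0.0919, 0.2665]
eef_rot: [-11.1, 90.0, 96.5]
contact_force: [0.8, -0.9, 0.4]
gripper_width: 0.0003
```

Emit:
play_rows(series=[0, -0.023, 0.024, 0, 0, -0.023, 0.024, 0, 0, -0.023, 0.024, 0, 0, -0.023, 0.024, 0, 0, -0.02, 0.02, 0])

```text
time_s: 2.18
tcp_pos: [0.5466, 0.0529, 0.2663]
eef_rot: [66.8, 90.0, 174.5]
contact_force: [0.8, -1.1, 0.8]
gripper_width: 0.0003
```

Run:
```python
from h import *
from plant import get_state, capture
s=get_state();print(s["tcp_pos"],s["eef_rot"])
c=capture("wrist"); cv2.imwrite("pics/wrist1.png",c["img"]); np.savez("wrist1.npz",**c)
print(c["world_from_camera"]); print(proj(c["K"],c["world_from_camera"],[.571,.107,.2]))
```

```text
[0.54662368 0.0529233  0.26627703] [ 66.84702238  89.97893742 174.51858833]
[[-3.02830637e-01  9.09163283e-01  2.85859633e-01  4.68295451e-01]
 [ 9.53044245e-01  2.88723061e-01  9.13545900e-02  2.93339709e-02]
 [ 5.21970580e-04  3.00101847e-01 -9.53907023e-01  4.24895170e-01]
 [ 0.00000000e+00  0.00000000e+00  0.00000000e+00  1.00000000e+00]]
[376.88193425 307.98012815]
```

View pics/wrist1.png

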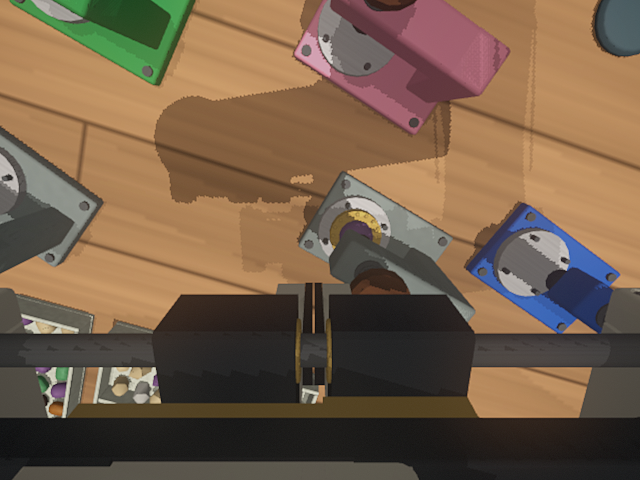

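The wrist view shows the loaded press below, with its pendant at (355,225). The knob shows at about (380,285) beside the fingers, and the calibration predicts (377,308), so sideways they agree within 2 mm. Next I'll move above it.

Emit:
play_rows(series=[0, -0.02, 0.022, 0, 0, -0.02, 0.023, 0, 0, 0, 0, 0, 0.02, 0, 0, 0, 0.02, 0, 0, 0])

```text
time_s: 2.65
tcp_pos: [0.5713, 0.1068, 0.2265]
eef_rot: [-78.1, 89.9, 29.6]
contact_force: [1.0, 0.1, -0.9]
gripper_width: 0.0004
```

Run:
```python
from h import *
from plant import get_state, capture
s=get_state();print(s["tcp_pos"],s["eef_rot"],s["contact_force"])
for n in ("scene","top","wrist"):
    c=capture(n); cv2.imwrite(f"pics/{n}2.png",c["img"]); np.savez(f"{n}2.npz",**c)
    if n!="wrist":
        for p in ([.571,.107,.2],s["tcp_pos"]): print(n,proj(c["K"],c["world_from_camera"],p))
a=cv2.imread("pics/scene2.png")[130:320,290:480];b=cv2.imread("pics/top2.png")[110:300,170:360]
cv2.imwrite("pics/c2.png",cv2.resize(np.hstack([a,b]),None,fx=2,fy=2))
```

```text
[0.57126761 0.10676682 0.22651041] [-78.11438734  89.90385704  29.57840916] [ 0.98657468  0.09624893 -0.93237016]
scene [369.33894293 199.27418363]
scene [370.0983408  185.08243468]
top [266.59798468 191.68925988]
top [265.59819885 187.9309672 ]
```

View pics/c2.png

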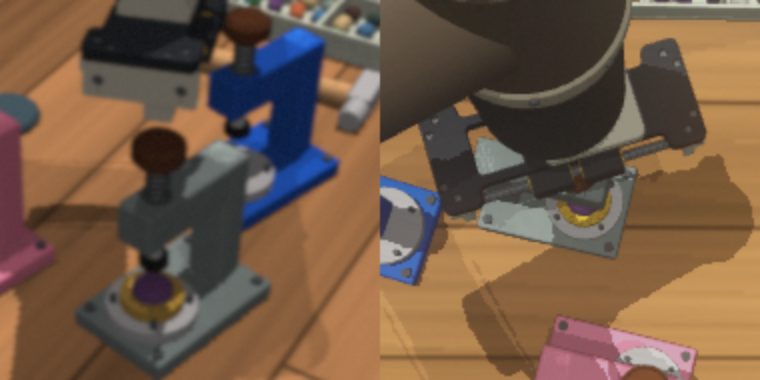

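Fingertips in the scene crop (158,115) are right above the loaded knob's top (158,135). Descending.

Emit:
play_rows(series=[0.006, 0, 0, 0, 0.006, 0, 0, 0, 0.006, 0, 0, 0, 0.006, 0, 0, 0, 0.006, 0, 0, 0])

```text
time_s: 3.22
tcp_pos: [0.5708, 0.1059, 0.1965]
eef_rot: [-89.3, 90.0, 18.3]
contact_force: [-2.0, -0.0, 5.4]
gripper_width: 0.0004
```

Emit:
play_rows(series=[0.003, 0, 0, 0, 0.003, 0, 0, 0, 0.003, 0, 0, 0, 0.003, 0, 0, 0, 0.003, 0, 0, 0])

```text
time_s: 3.63
tcp_pos: [0.5709, 0.1059, 0.1823]
eef_rot: [-109.2, 90.0, -1.5]
contact_force: [-2.3, -0.5, 7.9]
gripper_width: 0.0004
```

Force is rising like the spring. Continuing to the stop.

Emit:
play_rows(series=[0.002, 0, 0, 0, 0.002, 0, 0, 0, 0.002, 0, 0, 0, 0.002, 0, 0, 0, 0.002, 0, 0, 0])

```text
time_s: 4.05
tcp_pos: [0.5709, 0.1058, 0.1732]
eef_rot: [-106.9, 89.9, 0.8]
contact_force: [-4.8, -0.3, 14.3]
gripper_width: 0.0005
```

Emit:
play_rows(series=[0.001, 0, 0, 0, 0.001, 0, 0, 0, 0, 0, 0, 0, 0, 0, 0, 0, 0, 0, 0, 0])

```text
time_s: 4.47
tcp_pos: [0.5709, 0.1058, 0.1712]
eef_rot: [-106.4, 89.9, 1.2]
contact_force: [-4.9, -0.1, 12.7]
gripper_width: 0.0006
```

Emit:
play_rows(series=[0.001, 0, 0, 0, 0.001, 0, 0, 0, 0, 0, 0, 0, 0, 0, 0, 0, 0, 0, 0, 0])

```text
time_s: 4.88
tcp_pos: [0.571, 0.1059, 0.1702]
eef_rot: [-104.4, 89.9, 3.3]
contact_force: [-8.5, 0.5, 19.9]
gripper_width: 0.0003
```

The tool stopped at z=0.170 and the force rose past the spring load, so the knob is against its stop. I'll hold it there and look.

Emit:
play_rows(series=[0.001, 0, 0, 0, 0, 0, 0, 0, 0, 0, 0, 0, 0, 0, 0, 0, 0, 0, 0, 0])

```text
time_s: 5.3
tcp_pos: [0.571, 0.1059, 0.1701]
eef_rot: [-104.9, 89.9, 2.8]
contact_force: [-10.8, 0.5, 26.9]
gripper_width: 0.0006
```

Emit:
play_rows(series=[0, 0, 0, 0, 0, 0, 0, 0, 0, 0, 0, 0, 0, 0, 0, 0, 0, 0, 0, 0])

```text
time_s: 5.72
tcp_pos: [0.571, 0.1059, 0.1702]
eef_rot: [-103.3, 89.9, 4.4]
contact_force: [-11.2, 0.4, 26.0]
gripper_width: 0.0008
```

Emit:
play_rows(series=[0, 0, 0, 0, 0, 0, 0, 0, 0, 0, 0, 0, 0, 0, 0, 0, 0, 0, 0, 0])

```text
time_s: 6.13
tcp_pos: [0.571, 0.1058, 0.1702]
eef_rot: [-105.0, 89.9, 2.7]
contact_force: [-11.8, -0.8, 26.6]
gripper_width: 0.0006
```

Run:
```python
from h import *
from plant import get_state, capture
s=get_state();print(s["tcp_pos"],s["contact_force"])
c=capture("scene"); cv2.imwrite("pics/c3.png",cv2.resize(c["img"][130:330,290:480],None,fx=3,fy=3))
```

```text
[0.57099567 0.10582713 0.17015032] [-11.8021134   -0.80504687  26.56987116]
```

View pics/c3.png

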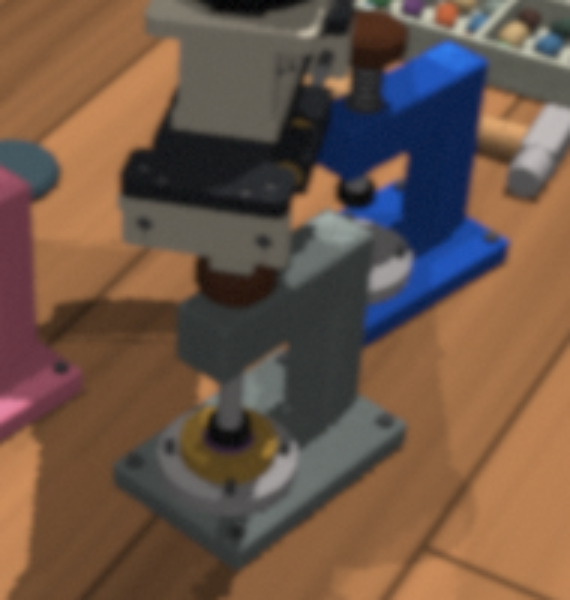

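The knob (235,285 in the crop) is down near the arm top and the stone (230,440) is pressed flush in the brass. I've held it over 1 s, so I'll release.

Emit:
play_rows(series=[-0.006, 0, 0, 0, -0.006, 0, 0, 0, -0.006, 0, 0, 0, -0.006, 0, 0, 0, -0.006, 0, 0, 0])

```text
time_s: 6.6
tcp_pos: [0.5708, 0.1059, 0.1974]
eef_rot: [-98.9, 90.0, 8.7]
contact_force: [-0.5, 0.6, 3.0]
gripper_width: 0.0005
```

Emit:
play_rows(series=[-0.006, 0, 0, 0, -0.015, 0, 0, 0, -0.02, 0, 0, 0, -0.02, 0, 0, 0, -0.02, 0, 0, 0])

```text
time_s: 7.02
tcp_pos: [0.5705, 0.1059, 0.278]
eef_rot: [85.9, 89.9, -166.4]
contact_force: [0.5, -0.0, -1.2]
gripper_width: 0.0004
```

Emit:
play_rows(series=[-0.02, 0, 0, 0, 0, 0, 0, 0, 0, 0, 0, 0, 0, 0, 0, 0, 0, 0, 0, 0])

```text
time_s: 7.43
tcp_pos: [0.5702, 0.1058, 0.2963]
eef_rot: [88.7, 89.9, -163.6]
contact_force: [-0.3, -1.1, -0.0]
gripper_width: 0.0002
```

Run:
```python
from h import *
from plant import get_state, capture
s=get_state();print(s["time_s"],s["tcp_pos"],s["contact_force"])
c=capture("scene"); i=c["img"]; o=cv2.imread("pics/scene1.png")
f=lambda a:cv2.resize(a[170:330,300:440],None,fx=2.8,fy=2.8)
cv2.imwrite("pics/c4.png",np.hstack([f(o),f(i)]))
for q in ((369,205),(240,403)):
    for im in (o,i): print(q,cv2.boundingRect(knob(im,*q)[1]))
```

```text
7.4333 [0.57020378 0.10579632 0.29630792] [-0.28316895 -1.05248129 -0.02773005]
(369, 205) (355, 194, 29, 23)
(369, 205) (355, 194, 29, 23)
(240, 403) (220, 387, 41, 40)
(240, 403) (220, 387, 41, 40)
```

View pics/c4.png

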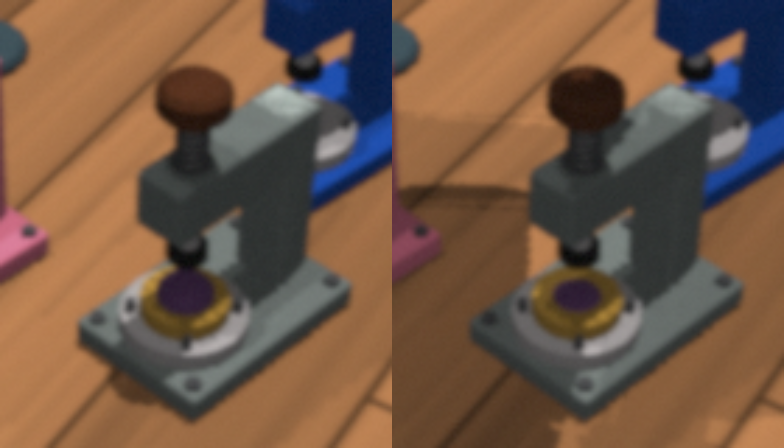

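Before (left), the stone at (186,293) stood proud. After (right), at (577,295) it sits low in its frame. The knob at (587,97) is back up at the same pixels as at the start.

```bash
python3 -c "
from plant import close_job
print(close_job())"
```

```text
the job is handed in; nothing more can be done
None
```

The pendant's stone is seated, the loaded press's knob is back up, and I handed the job in at about 7.5 s of the 32 s allowed. No verdict is reported.

- **Press:** I pushed the loaded grey press's knob down with the shut fingertips until it met its stop. The fingertips were then at z = 0.170 m, with about 26 N upward on the tool. I held it there for more than 1 s, then lifted clear.
- **Last checks:** The stone now sits low in its brass frame. Both grey knobs are at exactly their starting pixels in the scene view. The force on the tool is within noise of zero, with the gripper about 96 mm above the knob.
- **Disagreements:** The two camera views placed the knob within about 1.5 mm of each other, and the wrist view agreed within about 2 mm. How far the stone went in was judged by eye from the picture, not measured. No check failed.

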